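# Settle the screw cartons on the vibrating table

### The arm

A 6-joint arm with a two-finger parallel gripper is mounted at the origin on a cart in front of the work surface, level with it; the furniture and walls round the work are solid. World frame = base frame: x ahead of the robot, y to its left, z up, the work surface at z = 0. Lengths are in m, angles in rad, forces in N, time in s.
With the tool pointing down it reaches from about 0.275 to 0.975 m from the base axis. Payload 8.4 kg.
Tool frame: the origin (TCP) lies between the finger pads; the fingertips stand 22 mm ahead of it and the grasp point (between the pads) lies 3 mm ahead of it (manip.finger_overhang is the distance from the TCP to the fingertips, in m); z points along the fingers, y is the line along which they close (so a half turn about z gives the same grasp; the last joint's range is limited). The gripper opens to 92 mm and grips with 3 to 60 N. Pads are 20 mm wide; open, the fingers measure 128 mm over their backs; the gripper's body (75 mm by 189 mm) begins 69 mm behind the grasp point.
Start: joints at [1.333, 0.353, 1.633, -0, 1.155, -0.002], TCP at [0.146, 0.608, 0.237] pointing down, gripper open.
Joint ranges: [-2.63, 2.63], [-0.92, 2.1], [0.06, 2.66], [-1.3, 4.44], [0, 2.69], [-3.02, 3.02]. Speed limits (rad/s): [2.22, 2.22, 2.79, 3.14, 3.14, 3.14].

### API

Orientations are given as [roll, pitch, yaw] about the fixed x, y, z axes, in that order (R = Rz(yaw) Ry(pitch) Rx(roll)).
In Python, from bench import manip gives the robot as it stands. The module is installed in compiled form; this text tells all that it offers.
- The arm moves only by the tool play_rows, never from a script. Its argument "commands" is a list of rows, each a list of 4 numbers: the shift along the tool's x, y, z in m, then the turn about the tool's z in degrees. A call has 1 to 10 rows; each row is the pose to reach, as a shift and turn from the pose commanded when the call began, along the tool's axes at that moment; what a row does not reach only later rows make up. A row lasts 1/8 s, in which the tool goes at most 62.5 mm and 10.7 degrees, less where a joint would pass 70% of its speed; a pose out of reach is approached as far as the arm can. A call with a gripper value outside its range is refused whole. "grip" is the opening in per cent of the stroke, from 0 (shut) to 100 (fully open), set as the call begins (left out, the last holds). The fingers move at their own pace and stop on an object; the grip force is fixed at half the most. Time passes only in rows, so rows that repeat a pose let the fingers close. It gives the time, the measured TCP pose, the force, the opening and the grip force at its end, in the units of the state.
- manip.get_state(): the state, without advancing time (a new reading comes with each control period).
- manip.read_camera(name): name is "side" or "top" or "wrist"; returns the picture (480x640x3 uint8, blue, green, red); there is no depth.
- manip.calibration(name): a dict with "fx", "fy", "cx", "cy" (pixels), "distortion" ([k1, k2, p1, p2, k3] as OpenCV has them; the pictures are not rectified), "pose" (4x4, takes a point from camera to world coordinates). Camera axes: x right, y down, z forward; pixel columns grow to the right and rows downward; lengths in m; the calibration is good to about 2 mm. A picture is of the moment at which its call begins: read the wrist's pose just before it. calibration takes no time and is no camera call; for the wrist camera it gives the pose at the moment of the call.
- manip.hand_in(): hands the job in; it is judged then, once.
Trained networks look in the newest picture that a camera, given by its name, has taken for a name from the list of things; names that differ only in an ending like _2 or _b are one class to them, and where a whole thing is asked for, a point or a joint stands for the part that bears it (a point fixed in the world has none). Each returns a list of dicts, best first, with "confidence" (0 to 1); they miss things now and then, are a little off and sometimes report something else, mostly with a low value. They report only what shows in the picture. A call takes as long as a camera call.
- manip.look_for(camera, thing): "extent" ([left, top, right, bottom] as shares, 0 to 1, of the picture: columns of its width, rows of its height, round what is visible of it).
- manip.mark_of(camera, thing): "xy" ([column, row] as shares, 0 to 1, of the picture: columns of its width, rows of its height: a listed point, or the origin of a listed thing).
The state is a dict: "time": time; "q": joint angles; "qvel": joint speeds; "tau": joint torques, N m; "ee_pos": TCP position; "tool_rot": TCP orientation; "ft_force": force on the tool from outside, world axes, zero at the start; "wrist_torque": the same for the moment, N m; "gripper_width": finger opening in m; "grasp_force": force on a finger pad.
Only numpy, scipy, OpenCV 4.12 (cv2) and the standard library are available. Lean on these libraries where they do the work, as an engineer would, in place of code of your own. Each camera call takes 0.05 s, during which the arm holds its last target. There are 200 camera calls.

### The job

Settle the part-filled screw cartons on the vibrating table: lift the torch off the deck and lay it on the bench clear of the machine, then stack all the cartons flat in one square column in the middle of the deck, long sides along the machine's front-to-back line. Swing the hold-down arm over the column and press its pad firmly down on to the top carton. Only then turn the key through RUN to START against its spring, hold it there for about half a second, and let it spring back to RUN so that the machine is left running with the column held; leave everything else alone.

Things in the scene. Friction and masses are not known exactly. Their poses are not given: they have to be found in the camera images.
- deck (a point): centre of the flat top of the vibrating table's deck, a 140 x 130 mm aluminium plate with a flush black rubber mat, 68 mm above the bench. The machine is a grey bolted-down housing that occupies x -140..+115 mm and y -70..+130 mm in this frame and is up to 52 mm high, apart from the deck, key and post. x points to the machine's back (away from the robot, where the post is), y to its left, z up; yaw differs from the world's by up to 0.2 rad
- post (a point): point on the axis of the upright steel post (16 mm thick, up to 333 mm above the bench) behind the deck, at the deck's height, 100 mm in x from deck. The hold-down arm swings round it and slides on it
- hold_knob (a point): centre of the upright round black knob (25 mm thick, 32 mm tall) on the free end of the hold-down arm, 100 mm from the post's axis. The arm's top is 17 mm below this point, the underside of the rubber pad 43 mm below. It is the place to hold the arm by; it is fixed to the arm and turns with it
- hold_arm (a joint): swing of the hold-down arm about the post (rad): 0 = over the middle of the deck, at its stop; it grows clockwise seen from above as the arm swings aside, to the left of the machine, up to 1.9. Starts at 1.5 to 1.85. Light friction: stays where it is left
- hold_slide (a joint): how far the hold-down has been slid down the post (m): at 0 the pad's underside is 210 mm above the deck, the range is 0 to 0.14. Counterbalanced and a stiff sliding fit: it takes about 5 N to move either way and stays where it is left
- hold_pad: round rubber pad, 42 mm across, under the free end of the hold-down arm; its origin is the centre of its underside
- key_grip (a point): middle of the upright black plastic head of the key (28 mm wide along its x axis, 9 mm thick along its y axis, 26 mm tall; this point is 12 mm below its top), on the key's vertical turning axis at the front left of the machine, 110 mm nearer the front and 90 mm to the left of deck. The panel round it is 29 mm below this point. x points to the machine's back with the key at OFF and turns with the key
- key_bow: the head of the key; its origin is the middle of its lower edge, 14 mm below key_grip
- switch (a joint): lock barrel that the key turns (rad): 0 = OFF, 0.75 = RUN (stop); it grows clockwise seen from above and stays where it is left (0.03 N m of friction)
- key (a joint): turn of the key beyond the barrel, against the return spring (rad): the barrel goes to its RUN stop first, then this grows clockwise from 0 to 0.6 = START (stop). The spring takes 0.06 N m at first and 0.15 N m at START, and brings it back to 0 when the key is let go. The head has turned by switch + key, 1.35 rad from OFF to START
- carton_a_centre (a point): closed card box of screws, 60 x 90 x 45 mm (x, y, z), 0.28 to 0.56 kg; the point is its centre, half-way up (22.5 mm above the underside), its y axis along the 90 mm length, z up. Two to four of the cartons a to d are there; an absent one reads None
- carton_b_centre (a point): closed card box of screws, 60 x 90 x 45 mm (x, y, z), 0.28 to 0.56 kg; the point is its centre, half-way up (22.5 mm above the underside), its y axis along the 90 mm length, z up. Two to four of the cartons a to d are there; an absent one reads None
- carton_c_centre (a point): closed card box of screws, 60 x 90 x 45 mm (x, y, z), 0.28 to 0.56 kg; the point is its centre, half-way up (22.5 mm above the underside), its y axis along the 90 mm length, z up. Two to four of the cartons a to d are there; an absent one reads None
- carton_d_centre (a point): closed card box of screws, 60 x 90 x 45 mm (x, y, z), 0.28 to 0.56 kg; the point is its centre, half-way up (22.5 mm above the underside), its y axis along the 90 mm length, z up. Two to four of the cartons a to d are there; an absent one reads None
- carton_a: carton a itself; its origin is the centre of its underside, axes as its centre point
- carton_b: carton b itself; its origin is the centre of its underside, axes as its centre point
- carton_c: carton c itself; its origin is the centre of its underside, axes as its centre point
- carton_d: carton d itself; its origin is the centre of its underside, axes as its centre point
- torch_centre (a point): centre of a yellow and black torch, 48 mm thick, 152 mm long along its y axis, 0.3 kg, lying on the deck at the start, its length roughly front to back; the point is 24 mm above what it lies on. It is round and may roll about its length, so take its direction from the y axis
- offcut: flat pine offcut, 60 x 120 x 18 mm, lying between the machine and the saw; leave it alone. Origin: centre of its underside
- spanner: spanner, 169 mm long, lying along the bench's front edge; leave it alone. Origin: centre of its underside
- saw_knob (a point): front end of the fixed mitre saw's lock knob (34 mm thick, 56 mm above the bench), the part of the saw that stands out nearest the robot; from here it goes straight back (+x) into the saw, whose base lies 120 mm and more behind this point. Nothing to do with it, only keep clear

How it is judged:
On the way, in this order (a step that is already met when the one before it is completed fails the run):
1. all the cartons stand in one square column in the middle of the deck, let go (horizontal distance between each of carton_a_centre, carton_b_centre, carton_c_centre, carton_d_centre and deck below 0.012 m and angle between each of carton_a_centre, carton_b_centre, carton_c_centre, carton_d_centre's own z axis and vertical below 0.1 rad and angle between the y axis of each of carton_a_centre, carton_b_centre, carton_c_centre, carton_d_centre and the x axis of deck, either way round below 0.14 rad and height (world z) of each of carton_a_centre, carton_b_centre, carton_c_centre, carton_d_centre below 0.238 m and contact force between the fingers and carton_a below 0.1 N and contact force between the fingers and carton_b below 0.1 N and contact force between the fingers and carton_c below 0.1 N and contact force between the fingers and carton_d below 0.1 N), for 0.3 s.
2. the hold-down pad is pressed on to the top carton with at least 2 N (value of joint hold_arm below 0.15 rad and (contact force between hold_pad and carton_a above 2 N or contact force between hold_pad and carton_b above 2 N or contact force between hold_pad and carton_c above 2 N or contact force between hold_pad and carton_d above 2 N)), for 0.1 s.
3. the key is held at START with the hold-down on the column (value of joint switch above 0.65 rad and value of joint key above 0.45 rad and ((z of hold_pad in the frame of carton_a_centre between 0.018 and 0.027 m and horizontal distance between hold_pad and carton_a_centre below 0.03 m) or (z of hold_pad in the frame of carton_b_centre between 0.018 and 0.027 m and horizontal distance between hold_pad and carton_b_centre below 0.03 m) or (z of hold_pad in the frame of carton_c_centre between 0.018 and 0.027 m and horizontal distance between hold_pad and carton_c_centre below 0.03 m) or (z of hold_pad in the frame of carton_d_centre between 0.018 and 0.027 m and horizontal distance between hold_pad and carton_d_centre below 0.03 m))), for 0.2 s.
4. the key, let go, has sprung back to RUN (value of joint switch above 0.6 rad and value of joint key below 0.12 rad and contact force between the fingers and key_bow below 0.1 N), for 0.3 s.
At the end, for the whole second after the job is handed in: All cartons let go and at rest in one upright column, each centre within 12 mm of the deck's and its length within 0.14 rad of front-to-back; hold-down arm over the deck, pad resting on the top carton (4 mm); key let go at RUN; torch on the bench, its centre over 90 mm from the deck's (all of step 1 and all of step 4 and height (world z) of torch_centre below 0.045 m and horizontal distance between torch_centre and deck above 0.09 m and value of joint hold_arm below 0.15 rad and ((z of hold_pad in the frame of carton_a_centre between 0.018 and 0.027 m and horizontal distance between hold_pad and carton_a_centre below 0.03 m) or (z of hold_pad in the frame of carton_b_centre between 0.018 and 0.027 m and horizontal distance between hold_pad and carton_b_centre below 0.03 m) or (z of hold_pad in the frame of carton_c_centre between 0.018 and 0.027 m and horizontal distance between hold_pad and carton_c_centre below 0.03 m) or (z of hold_pad in the frame of carton_d_centre between 0.018 and 0.027 m and horizontal distance between hold_pad and carton_d_centre below 0.03 m)) and linear speed of each of carton_a, carton_b, carton_c, carton_d below 0.02 m/s); the robot touches nothing.
It fails at once if the offcut is moved more than 80 mm (distance of offcut from where it was at the start of the episode above 0.08 m).
It fails at once if the spanner is moved more than 80 mm (distance of spanner from where it was at the start of the episode above 0.08 m).
Of carton_a, carton_b, carton_c, carton_d only 2 to 4 are there at a start; the rules pass over those that are not, and their reading is None.
At some moment in a run one of torch may be knocked a few centimetres aside while the robot is not near it.
Once in a run the grip may slacken for a moment while it holds something.
It also fails if it takes over 210 s, if anything falls off the work surface, if the arm or the gripper's body presses on something with over 40 N, if the wrist force passes 120 N, or if a joint passes its speed limit or range.

## Working session

There is one attempt and no reset: what is moved stays moved. The work goes in short steps, Python scripts to look and compute and a tool call to move; the robot and the scene stay as the last step left them, time stands still between calls to the robot, and variables do not carry over. Pictures are saved under pics/ and viewed, at most 16 in all, crops included, and the job is handed in when it is done.

Besides the shell and the picture viewer there is one more tool, called after "Emit:" as name(argument=value, ...), one argument or row to a line, values as JSON. play_rows: Moves the arm, as the interface text tells. Its arguments: {"type":"object","properties":{"commands":{"type":"array","items":{"type":"array","items":{"type":"number"}}},"grip":{"type":"number"}},"required":["commands"]}

```bash
mkdir -p pics
cat > h.py <<'E'
import numpy as np, cv2
from bench import manip
def cal(n):
    c=manip.calibration(n); K=np.array([[c['fx'],0,c['cx']],[0,c['fy'],c['cy']],[0,0,1.]])
    return K,np.array(c['distortion'],float),np.array(c['pose'])
def ray(c,uv):
    K,d,T=c; p=cv2.undistortPoints(np.array([[uv]],float),K,d)[0,0]
    v=T[:3,:3]@np.array([p[0],p[1],1]); return T[:3,3],v/np.linalg.norm(v)
def atz(c,uv,z):
    o,v=ray(c,uv); return o+v*(z-o[2])/v[2]
def proj(c,P):
    K,d,T=c; Ti=np.linalg.inv(T); r,_=cv2.Rodrigues(Ti[:3,:3]); return cv2.projectPoints(np.array(P,float).reshape(-1,3),r,Ti[:3,3],K,d)[0][:,0]
def tri(obs):
    A=np.zeros((3,3));b=np.zeros(3);R=[ray(*x) for x in obs]
    for o,v in R:
        M=np.eye(3)-np.outer(v,v);A+=M;b+=M@o
    X=np.linalg.solve(A,b); return X,[np.linalg.norm(np.cross(X-o,v)) for o,v in R]
def marks(cam,thing,k=5):
    return [(round(m['confidence'],2),np.round(np.array(m['xy'])*[640,480],1)) for m in manip.mark_of(cam,thing)[:k]]
def st():
    s=manip.get_state(); print('t',round(s['time'],2),'p',np.round(s['ee_pos'],4),'r',np.round(s['tool_rot'],3),'f',np.round(s['ft_force'],1),'w',round(s['gripper_width'],4),'q6',np.round(s['q'],2)); return s
E
cat > a.py <<'E'
from h import *
st()
I=[manip.read_camera(n) for n in('side','top')]
for n,i in zip(('side','top'),I): cv2.imwrite(f'pics/{n}0.png',i); print(n,np.round(cal(n)[2],3).tolist())
for t in ['deck','post','hold_knob','key_grip','carton_a_centre','torch_centre','offcut','saw_knob','spanner']:
    for n in('side','top'): print(t,n,marks(n,t))
E
python3 a.py
```

```text
t 0.0 p [0.1459 0.6073 0.2359] r [-3.14   0.     2.906] f [0.6 0.6 0. ] w 0.0918 q6 [ 1.33  0.35  1.63 -0.    1.16 -0.  ]
side [[0.843, -0.281, 0.459, -0.056], [-0.538, -0.469, 0.7, -0.989], [0.019, -0.837, -0.547, 0.843], [0.0, 0.0, 0.0, 1.0]]
top [[0.013, -0.995, 0.095, 0.397], [-1.0, -0.012, 0.011, -0.151], [-0.01, -0.095, -0.995, 1.262], [0.0, 0.0, 0.0, 1.0]]
deck side [(0.8, array([295.8, 246.1]))]
deck top [(0.7, array([226.4, 220. ])), (0.37, array([365.9, 279.3]))]
post side [(0.56, array([327.1, 238.7]))]
post top [(0.56, array([232.4, 175.3]))]
hold_knob side [(0.84, array([319.1, 151.5])), (0.69, array([346.3, 285.3]))]
hold_knob top [(0.91, array([163.7, 138. ]))]
key_grip side [(0.62, array([249.9, 235.6]))]
key_grip top [(0.47, array([183.5, 266. ]))]
carton_a_centre side [(0.95, array([289.4, 309.5]))]
carton_a_centre top [(0.62, array([366.6, 278.3])), (0.58, array([307.4, 280.5]))]
torch_centre side [(0.76, array([294.4, 241. ]))]
torch_centre top [(0.65, array([225.5, 222.3]))]
offcut side [(0.81, array([344.2, 284.9])), (0.67, array([315.5, 149.7]))]
offcut top [(0.69, array([287.8, 203.5]))]
saw_knob side [(0.63, array([347.4, 296.5]))]
saw_knob top [(0.69, array([334.4, 221.5]))]
spanner side [(0.79, array([267.9, 342.4]))]
spanner top [(0.84, array([329.2, 314. ])), (0.69, array([160.7, 135.1]))]
```

View pics/top0.png

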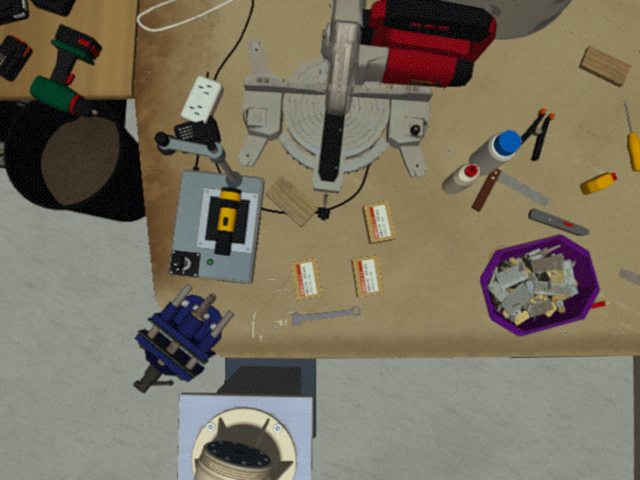

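View pics/side0.png

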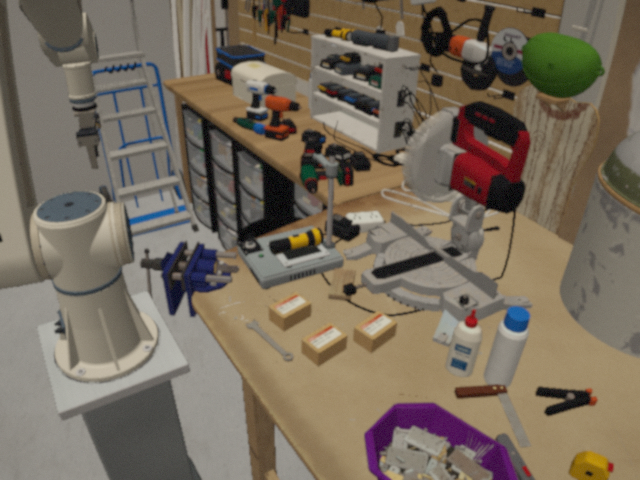

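```bash
cat > b.py <<'E'
from h import *
t,s=cal('top'),cal('side')
for n,a,b in [('deck',(226.4,220),(295.8,246.1)),('post',(232.4,175.3),(327.1,238.7)),('knob',(163.7,138),(319.1,151.5)),('key',(183.5,266),(249.9,235.6)),('torch',(225.5,222.3),(294.4,241)),('carton',(307.4,280.5),(289.4,309.5)),('saw',(334.4,221.5),(347.4,296.5))]:
    X,e=tri([(t,a),(s,b)]); print(n,np.round(X,4),np.round(e,4))
E
python3 b.py
```

```text
deck [0.5589 0.0427 0.0706] [0.0021 0.0021]
post [0.6623 0.0335 0.0676] [0.0046 0.0046]
knob [0.6857 0.13   0.2988] [0.0003 0.0003]
key [0.4548 0.1315 0.0915] [0.0026 0.0026]
torch [0.5519 0.0408 0.0909] [0.0009 0.0009]
carton [ 0.4252 -0.1464  0.0315] [0. 0.]
saw [ 0.5602 -0.2064  0.0582] [0.0019 0.0019]
```

The top view shows three cartons (px 306,279; 367,277; 379,222), the torch on the deck (227,222), the knob at (164,138) and the key at (183,264). The side view agrees. Next I work out a close-up viewing pose.

```bash
cat >> h.py <<'E'
def go(pos,yaw=None):
    "shift in tool axes (m) and turn (deg) from present pose"
    s=manip.get_state(); r,p,y=s['tool_rot']
    from scipy.spatial.transform import Rotation as Ro
    R=Ro.from_euler('xyz',[r,p,y]).as_matrix(); d=R.T@(np.array(pos)-s['ee_pos'])
    t=0 if yaw is None else -np.degrees((yaw-y+np.pi/2)%np.pi-np.pi/2)
    print('move',np.round(d,4),'turn',round(t,2),'rows',int(np.ceil(np.linalg.norm(d)/.0625)),'q6',round(s['q'][5],2))
E
python3 - <<'E'
from h import *
T=manip.calibration('wrist')
s=st();P=T['pose'];print(np.round(P,3),T['fx'],T['cx'])
go([.45,.03,.33],3.04)
t=cal('top')
for uv in [(306,279),(367,277),(379,222)]: print(atz(t,uv,.045))
E
```

```text
t 1.0 p [0.146  0.6077 0.2366] r [ 3.142 -0.     2.906] f [-0.2  0.4 -0.1] w 0.0921 q6 [ 1.33  0.35  1.63  0.    1.16 -0.  ]
[[ 0.234  0.929  0.287  0.064]
 [ 0.972 -0.223 -0.069  0.627]
 [ 0.     0.295 -0.955  0.384]
 [ 0.     0.     0.     1.   ]] 372.03992806345707 309.5289563115817
move [-0.4305 -0.4907 -0.0934] turn -7.69 rows 11 q6 -0.0
[ 0.42826107 -0.1431085   0.045     ]
[ 0.43460107 -0.284645    0.045     ]
[ 0.56367724 -0.31258814  0.045     ]
```

Emit:
play_rows(
  commands=[
    [-0.06,-0.06,-0.09,0],
    [-0.1,-0.11,-0.09,0],
    [-0.14,-0.16,-0.09,0],
    [-0.18,-0.21,-0.09,-2],
    [-0.22,-0.255,-0.09,-4],
    [-0.26,-0.3,-0.09,-6],
    [-0.3,-0.345,-0.09,-7.7],
    [-0.345,-0.395,-0.09,-7.7],
    [-0.39,-0.445,-0.09,-7.7],
    [-0.43,-0.49,-0.09,-7.7],
  ],
)

```text
time: 2.25
ee_pos: [0.4253, 0.0754, 0.327]
tool_rot: [3.141, 0.001, 3.04]
ft_force: [2.0, 1.0, 0.1]
gripper_width: 0.092
grasp_force: 0.0
```

Emit:
play_rows(
  commands=[
    [0,0,0,0],
    [0,0,0,0],
    [0,0,0,0],
  ],
)

```text
time: 2.62
ee_pos: [0.4241, 0.0785, 0.3266]
tool_rot: [3.141, -0.0, 3.042]
ft_force: [0.2, -0.4, 0.0]
gripper_width: 0.0918
grasp_force: 0.0
```

```bash
cat > c.py <<'E'
from h import *
import sys
st(); c=cal('wrist'); i=manip.read_camera('wrist'); cv2.imwrite(f'pics/{sys.argv[1]}.png',i)
hz=dict(deck=.068,post=.068,hold_knob=.295,key_grip=.081,torch_centre=.092,carton_a_centre=.0225,offcut=0,saw_knob=.056,spanner=0)
for t in sys.argv[2:]: 
    for m in marks('wrist',t): print(t,m[0],m[1],np.round(atz(c,m[1],hz[t]),4))
E
python3 c.py w1 deck post key_grip torch_centre hold_knob
```

```text
t 2.62 p [0.4241 0.0785 0.3266] r [ 3.141 -0.     3.042] f [ 0.2 -0.4  0. ] w 0.0918 q6 [ 0.18 -0.04  1.91  0.    1.28 -1.29]
deck 0.59 [290.  315.1] [0.5568 0.0407 0.068 ]
post 0.72 [291.2 387.2] [0.6632 0.0297 0.068 ]
key_grip 0.81 [371.3 234.6] [0.4604 0.1428 0.081 ]
torch_centre 0.83 [288.3 319.8] [0.5499 0.0407 0.092 ]
hold_knob 0.32 [110.1 331.3] [ 0.437 -0.036  0.295]
```

View pics/w1.png

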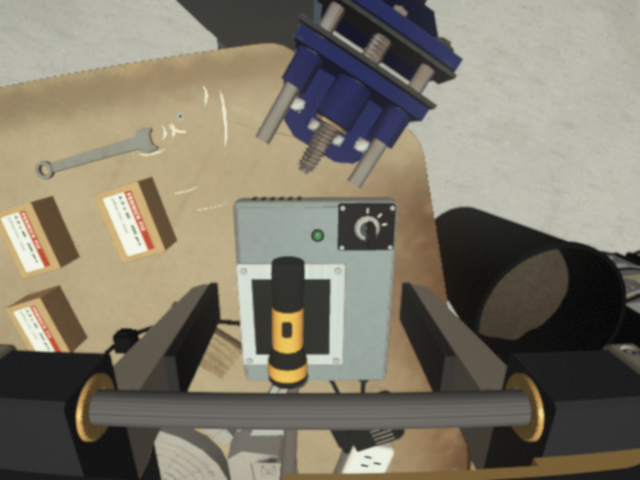

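The wrist view shows the deck plate with corners near (238,265), (343,264), (347,364) and (246,366). The torch runs from (288,260) to (288,383) and the key is at (370,228).

Run:
```python
from h import *
c=cal('wrist')
D=np.array([atz(c,u,.068) for u in [(238,265),(343,264),(347,364),(246,366)]]);print(np.round(D,4),D.mean(0))
# fit deck rect: x(back)±.07? y±.065
H=np.array([atz(c,u,.052) for u in [(234,200),(396,198),(386,379),(247,381)]]);print(np.round(H,4))
for n,X in(('deck',D),('house',H)):
    for a,b in((0,3),(1,2)):
        v=X[b]-X[a];print(n,'fb',np.linalg.norm(v),np.arctan2(v[1],v[0]))
    for a,b in((0,1),(3,2)):
        v=X[b]-X[a];print(n,'lr',np.linalg.norm(v),np.arctan2(-v[0],v[1]))
a,b=atz(c,(288.5,262),.1),atz(c,(288.5,378),.1);print('torch',a,b,np.arctan2(*(b-a)[[1,0]]))
for m in manip.look_for('wrist','torch_centre')[:2]: print(m['confidence'],np.array(m['extent'])*[640,480,640,480])
for p in ([.50,.04,.33],[.55,.0405,.17]): go(p,3.04)
```

```text
[[ 0.4861 -0.0129  0.068 ]
 [ 0.4971  0.1094  0.068 ]
 [ 0.6348  0.1047  0.068 ]
 [ 0.6251 -0.0252  0.068 ]] [0.56080055 0.04399519 0.068     ]
[[ 0.4122 -0.0089  0.052 ]
 [ 0.4286  0.1772  0.052 ]
 [ 0.6765  0.1569  0.052 ]
 [ 0.6605 -0.0321  0.052 ]]
deck fb 0.13948400600727612 -0.08826588982081034
deck fb 0.13776282658976377 -0.03371813631359668
deck lr 0.1227364605805953 -0.08965220254610257
deck lr 0.13025910508671523 -0.07478518583138369
house fb 0.2493502927958053 -0.09301079136997448
house fb 0.24874939092814236 -0.08187682898314272
house lr 0.1868182801635959 -0.08750453592701765
house lr 0.18959209368750304 -0.08433424577067013
torch [0.47668068 0.04949676 0.1       ] [0.62448925 0.03187939 0.1       ] -0.11863077208976894
0.84 [268.672 255.408 308.928 389.088]
move [-0.079  -0.0301 -0.0034] turn 0.07 rows 2 q6 -1.29
move [-0.1286 -0.0246  0.1566] turn 0.07 rows 4 q6 -1.29
```

Emit:
play_rows(
  commands=[
    [-0.05,-0.02,0.05,1],
    [-0.1,-0.024,0.09,1],
    [-0.129,-0.0245,0.14,1],
    [-0.129,-0.0245,0.157,1],
    [-0.129,-0.0245,0.157,1],
  ],
)

```text
time: 3.6
ee_pos: [0.5494, 0.0399, 0.1675]
tool_rot: [-3.141, -0.004, 3.023]
ft_force: [0.2, 0.3, -0.9]
gripper_width: 0.0916
grasp_force: 0.0
```

```bash
python3 c.py w2 torch_centre deck key_grip; python3 -c "
from h import *
c=cal('wrist')
for m in manip.look_for('wrist','torch_centre')[:2]: e=np.array(m['extent'])*[640,480,640,480];print(m['confidence'],e,atz(c,[(e[0]+e[2])/2,(e[1]+e[3])/2],.1))
go([.55,.0405,.097],3.022)"
```

```text
t 3.6 p [0.5494 0.0399 0.1675] r [-3.141 -0.004  3.023] f [ 0.2  0.3 -0.9] w 0.0916 q6 [ 0.07  0.32  1.85 -0.    0.97 -1.38]
torch_centre 0.78 [313.8 269.3] [0.5531 0.0415 0.092 ]
deck 0.47 [ 56.1 115.6] [ 0.4354 -0.1156  0.068 ]
key_grip 0.57 [463.8 102.9] [0.4615 0.1437 0.081 ]
0.84 [274.624 148.8   342.528 390.624] [0.55340871 0.03865567 0.1       ]
move [0.0012 0.0002 0.0742] turn 0.06 rows 2 q6 -1.38
```

View pics/w2.png

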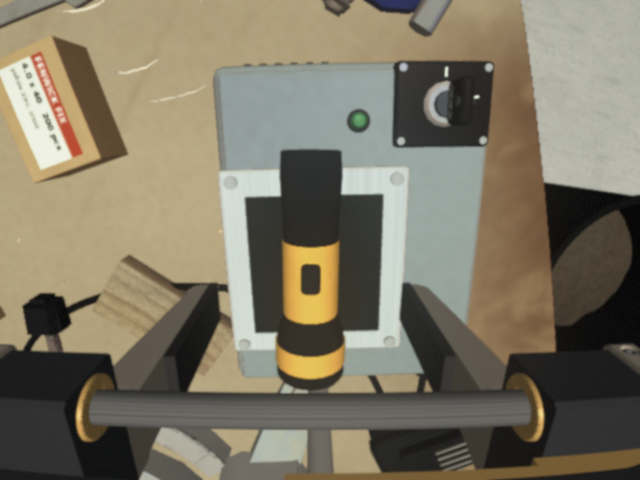

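The torch is centred between the fingers, and the deck screws are at (231,182), (398,178), (390,341) and (245,344). I go down and grip.

Emit:
play_rows(
  commands=[
    [0,0,0.03,0],
    [0.001,0,0.055,0],
    [0.001,0,0.0725,0],
    [0.001,0,0.0725,0],
  ],
)

```text
time: 4.35
ee_pos: [0.549, 0.0401, 0.0967]
tool_rot: [-3.141, -0.001, 3.023]
ft_force: [-0.4, 0.8, 0.1]
gripper_width: 0.0921
grasp_force: 0.0
```

Emit:
play_rows(
  commands=[
    [0,0,0,0],
    [0,0,0,0],
    [0,0,0,0],
    [0,0,0,0],
    [0,0,0,0],
    [0,0,0,0],
  ],
  grip=0,
)

```text
time: 5.1
ee_pos: [0.5495, 0.0401, 0.0971]
tool_rot: [3.141, 0.0, 3.023]
ft_force: [0.1, 0.3, 1.4]
gripper_width: 0.0406
grasp_force: 30.0
```

Run:
```python
from h import *
from scipy.spatial.transform import Rotation as Ro
s=st()
# camera pose at w2: same offset from tool; recompute from w2 pose
c=cal('wrist');p=c[2].copy()
R2=Ro.from_euler('xyz',[-3.141,-.004,3.023]).as_matrix();R1=Ro.from_euler('xyz',s['tool_rot']).as_matrix()
Tn=np.eye(4);Tn[:3,:3]=R1;Tn[:3,3]=s['ee_pos'];T2=np.eye(4);T2[:3,:3]=R2;T2[:3,3]=[.5494,.0399,.1675]
c2=(c[0],c[1],T2@np.linalg.inv(Tn)@p)
X=np.array([atz(c2,u,.068) for u in [(231,182),(398,178),(390,341),(245,344)]]);print(X,X.mean(0))
P=np.array([atz(c2,u,.068) for u in [(219,171),(409,168),(402,347),(237,351)]]);print(P,P.mean(0))
go([.5,-.43,.20],3.02)
```

```text
t 5.1 p [0.5495 0.0401 0.0971] r [3.141 0.    3.023] f [0.1 0.3 1.4] w 0.0406 q6 [ 0.07  0.41  1.91  0.    0.82 -1.38]
[[ 0.49407546 -0.00698088  0.068     ]
 [ 0.50458158  0.10382633  0.068     ]
 [ 0.62781263  0.09182031  0.068     ]
 [ 0.61718882 -0.01874569  0.068     ]] [0.56091462 0.04248002 0.068     ]
[[ 0.48588804 -0.01365435  0.068     ]
 [ 0.49879634  0.11149196  0.068     ]
 [ 0.63435682  0.10082039  0.068     ]
 [ 0.62267544 -0.02602397  0.068     ]] [0.56042916 0.04315851 0.068     ]
move [-0.0066 -0.4727 -0.1029] turn 0.15 rows 8 q6 -1.38
```

Emit:
play_rows(
  commands=[
    [0,0,-0.04,0],
    [0,0,-0.09,0],
    [0,-0.04,-0.11,0],
    [-0.001,-0.09,-0.11,0],
    [-0.002,-0.15,-0.11,0],
    [-0.003,-0.21,-0.11,0],
    [-0.004,-0.27,-0.11,0],
    [-0.005,-0.33,-0.11,0],
    [-0.006,-0.38,-0.11,0],
    [-0.006,-0.43,-0.11,0],
  ],
)

```text
time: 6.35
ee_pos: [0.5036, -0.3892, 0.2064]
tool_rot: [3.141, -0.001, 3.022]
ft_force: [0.7, 0.3, -2.9]
gripper_width: 0.0404
grasp_force: 30.0
```

Emit:
play_rows(
  commands=[
    [0,-0.03,0,0],
    [0,-0.042,0,0],
    [0,-0.042,0.02,0],
    [0,-0.042,0.05,0],
    [0,-0.042,0.1,0],
    [0,-0.042,0.14,0],
    [0,-0.042,0.165,0],
    [0,-0.042,0.175,0],
    [0,-0.042,0.177,0],
    [0,-0.042,0.177,0],
  ],
)

```text
time: 7.6
ee_pos: [0.5, -0.4291, 0.0305]
tool_rot: [-3.141, 0.001, 3.023]
ft_force: [-0.8, 0.3, -2.3]
gripper_width: 0.0403
grasp_force: 30.0
```

Emit:
play_rows(
  commands=[
    [0,0,0.001,0],
    [0,0,0.002,0],
    [0,0,0.003,0],
    [0,0,0.003,0],
    [0,0,0.003,0],
  ],
)

```text
time: 8.22
ee_pos: [0.4999, -0.4296, 0.029]
tool_rot: [-3.141, 0.001, 3.022]
ft_force: [-3.7, 3.2, 12.8]
gripper_width: 0.0406
grasp_force: 30.0
```

Emit:
play_rows(
  commands=[
    [0,0,-0.001,0],
    [0,0,-0.001,0],
    [0,0,-0.001,0],
    [0,0,-0.001,0],
    [0,0,-0.001,0],
  ],
  grip=100,
)

```text
time: 8.85
ee_pos: [0.4994, -0.4293, 0.0279]
tool_rot: [3.142, -0.0, 3.023]
ft_force: [-0.3, 0.5, -1.2]
gripper_width: 0.0885
grasp_force: 0.0
```

Emit:
play_rows(
  commands=[
    [0,0,-0.04,0],
    [0,0,-0.1,0],
    [0,0,-0.16,0],
    [0,0.05,-0.2,0],
    [0.03,0.1,-0.25,0],
    [0.06,0.15,-0.28,0],
    [0.07,0.18,-0.3,0],
    [0.07,0.2,-0.3,0],
    [0.07,0.2,-0.3,0],
  ],
)

```text
time: 9.98
ee_pos: [0.454, -0.2217, 0.3277]
tool_rot: [-3.141, 0.0, 3.025]
ft_force: [-0.2, -0.6, -0.1]
gripper_width: 0.0914
grasp_force: 0.0
```

```bash
python3 c.py w3 carton_a_centre torch_centre deck
```

```text
t 9.97 p [ 0.454  -0.2217  0.3277] r [-3.141  0.     3.025] f [-0.2 -0.6 -0.1] w 0.0914 q6 [-0.46  0.08  1.77 -0.    1.29 -1.91]
torch_centre 0.73 [156.5 253.1] [ 0.4819 -0.3958  0.092 ]
torch_centre 0.69 [371.9 166.8] [ 0.4165 -0.1538  0.092 ]
deck 0.86 [534.4 268.5] [0.5616 0.0388 0.068 ]
```

View pics/w3.png

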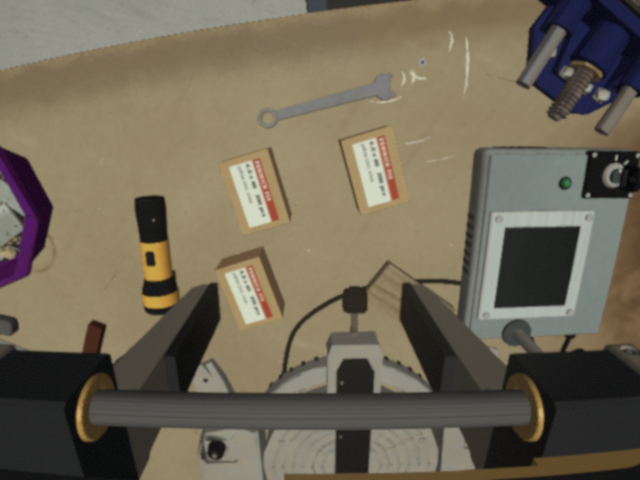

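The torch lies on the bench at (155,253). The cartons' top faces are at (375,170), (256,192) and (250,292), and the deck mat corners at (503,227), (579,225), (570,305) and (495,307).

```bash
cat > box.py <<'E'
from h import *
# fit carton top rectangle (60x90 at z=.045) to card-coloured+label region near a given world point
def fit(img,c,xy,z=.045,dbg=None,half=.075,res=.0005):
    n=int(2*half/res); g=(np.arange(n)-n/2)*res
    X,Y=np.meshgrid(xy[0]+g,xy[1]+g,indexing='ij')
    uv=proj(c,np.stack([X,Y,np.full_like(X,z)],-1)).astype(np.float32).reshape(n,n,2)
    w=cv2.remap(img,uv[...,0],uv[...,1],cv2.INTER_LINEAR)
    if dbg: cv2.imwrite(dbg,cv2.resize(w,(450,450)))
    return w
E
python3 - <<'E'
from box import *
c=cal('wrist');im=cv2.imread('pics/w3.png')
M=np.array([atz(c,u,.068) for u in [(503,227),(579,225),(570,305),(495,307)]]);print('mat',np.round(M,4).tolist(),M.mean(0))
S=np.array([atz(c,u,.068) for u in [(499,219),(588,217),(576,312),(487,315)]]);print('screws',S.mean(0))
W=[]
for u in [(375,170),(256,192),(250,292)]:
    X=atz(c,u,.045); print(np.round(X,4)); W.append(fit(im,c,X[:2]))
cv2.imwrite('pics/rect.png',cv2.resize(np.hstack(W),(795,265)))
E
```

```text
mat [[0.504, -0.0048, 0.068], [0.5125, 0.0892, 0.068], [0.6175, 0.0882, 0.068], [0.6064, -0.0108, 0.068]] [0.56008493 0.04046247 0.068     ]
screws [0.56070621 0.04177149 0.068     ]
[ 0.4255 -0.1448  0.045 ]
[ 0.4344 -0.2843  0.045 ]
[ 0.5591 -0.3124  0.045 ]
```

View pics/rect.png

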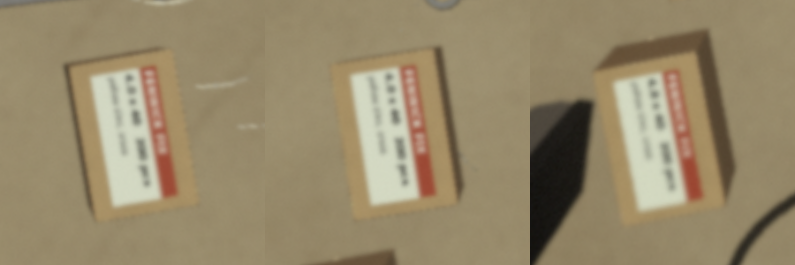

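Top-face fits from the rectified tiles are 88 x 58 mm, so the scale checks:
- Carton 1: (0.4264, -0.1448), yaw 0.173
- Carton 2: (0.4351, -0.2854), yaw 0.154
- Carton 3: (0.5624, -0.314), yaw 0.197

The deck is at (0.5605, 0.0417), yaw -0.095.

Run:
```python
from h import *
go([.4264,-.1448,.12],np.pi+.173)
```

```text
move [0.0361 0.0746 0.207 ] turn -16.76 rows 4 q6 -1.91
```

Emit:
play_rows(
  commands=[
    [0.02,0.04,0.04,-8],
    [0.036,0.0746,0.08,-16.8],
    [0.036,0.0746,0.13,-16.8],
    [0.036,0.0746,0.18,-16.8],
    [0.036,0.0746,0.207,-16.8],
    [0.036,0.0746,0.207,-16.8],
    [0.036,0.0746,0.207,-16.8],
  ],
)

```text
time: 11.05
ee_pos: [0.4274, -0.1447, 0.1216]
tool_rot: [-3.141, 0.0, -2.968]
ft_force: [0.1, 0.9, 0.1]
gripper_width: 0.092
grasp_force: 0.0
```

```bash
cat > d.py <<'E'
from box import *
import sys
a=[float(x) for x in sys.argv[2:5]]
st();c=cal('wrist'); im=manip.read_camera('wrist'); w=fit(im,c,a[:2],a[2]); cv2.imwrite(f'pics/{sys.argv[1]}.png',cv2.resize(w,(300,300)))
hsv=cv2.cvtColor(w,cv2.COLOR_BGR2HSV)
m=((hsv[...,1]<60)&(hsv[...,2]>150))|(((hsv[...,0]<8)|(hsv[...,0]>172))&(hsv[...,1]>120)&(hsv[...,2]>90))
m=cv2.morphologyEx(m.astype(np.uint8)*255,cv2.MORPH_CLOSE,np.ones((15,15)))
cs,_=cv2.findContours(m,cv2.RETR_EXTERNAL,cv2.CHAIN_APPROX_NONE)
for k in sorted(cs,key=cv2.contourArea)[::-1][:3]:
    if cv2.contourArea(k)<1500: continue
    (y,x),(p,q),an=cv2.minAreaRect(k); b=cv2.boxPoints(cv2.minAreaRect(k)); e=[b[1]-b[0],b[2]-b[1]]; L=max(e,key=np.linalg.norm)
    an=np.arctan(L[0]/L[1]) 
    n=w.shape[0]/2; print('label centre',np.round([a[0]+(x-n)*.0005,a[1]+(y-n)*.0005],4),'size',p*.5,q*.5,'yaw',round(an,3))
E
python3 d.py c1 .4264 -.1448 .045
```

```text
t 11.05 p [ 0.4274 -0.1447  0.1216] r [-3.141  0.    -2.968] f [0.1 0.9 0.1] w 0.092 q6 [-0.33  0.24  2.1  -0.    0.8  -2.07]
label centre [ 0.4283 -0.143 ] size 75.48075866699219 37.10316467285156 yaw 0.175
```

View pics/c1.png

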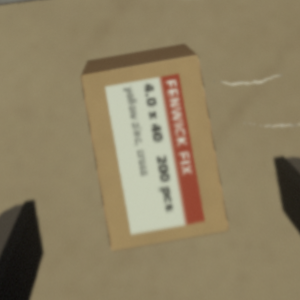

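The carton lies between the fingers (top corners 83,73 to 229,230), about 2 mm to the left. I descend and grip.

Emit:
play_rows(
  commands=[
    [0,0.002,0.03,0],
    [0,0.002,0.07,0],
    [0,0.002,0.09,0],
    [0,0.002,0.0915,0],
    [0,0.002,0.0915,0],
  ],
)

```text
time: 11.72
ee_pos: [0.4275, -0.1425, 0.0307]
tool_rot: [-3.141, 0.002, -2.967]
ft_force: [-0.5, 1.5, -0.6]
gripper_width: 0.092
grasp_force: 0.0
```

Emit:
play_rows(
  commands=[
    [0,0,0,0],
    [0,0,0,0],
    [0,0,0,0],
    [0,0,0,0],
    [0,0,0,0],
  ],
  grip=0,
)

```text
time: 12.35
ee_pos: [0.4266, -0.1422, 0.0298]
tool_rot: [-3.141, 0.0, -2.967]
ft_force: [-0.7, 1.2, 5.2]
gripper_width: 0.0599
grasp_force: 30.0
```

Emit:
play_rows(
  commands=[
    [0,0,-0.02,0],
    [0,0,-0.06,0],
    [0,0,-0.12,0],
    [0,0,-0.16,0],
    [0,0,-0.16,0],
  ],
)

```text
time: 12.98
ee_pos: [0.4279, -0.1426, 0.1918]
tool_rot: [-3.139, 0.005, -2.967]
ft_force: [0.5, -0.1, -5.1]
gripper_width: 0.0599
grasp_force: 30.0
```

Run:
```python
from h import *
st();go([.5605,.0417,.12],np.pi-.095)
```

```text
t 12.97 p [ 0.4279 -0.1426  0.1918] r [-3.139  0.005 -2.967] f [ 0.5 -0.1 -5.1] w 0.0599 q6 [-0.33  0.13  2.04  0.    0.96 -2.07]
move [-0.1622  0.1587  0.0722] turn 15.43 rows 4 q6 -2.07
```

Emit:
play_rows(
  commands=[
    [-0.03,0.03,0,3],
    [-0.065,0.065,0,7],
    [-0.1,0.1,0,11],
    [-0.135,0.132,0,15.4],
    [-0.162,0.1587,0,15.4],
    [-0.162,0.1587,0.02,15.4],
    [-0.162,0.1587,0.05,15.4],
    [-0.162,0.1587,0.072,15.4],
    [-0.162,0.1587,0.072,15.4],
  ],
)

```text
time: 14.1
ee_pos: [0.5556, 0.0421, 0.1138]
tool_rot: [-3.14, -0.007, 3.047]
ft_force: [-1.0, 0.0, -4.5]
gripper_width: 0.0599
grasp_force: 30.0
```

Run:
```python
from h import *
st();go([.5605,.0417,.1],np.pi-.095)
```

```text
t 14.1 p [0.5556 0.0421 0.1138] r [-3.14  -0.007  3.047] f [-1.   0.  -4.5] w 0.0599 q6 [ 0.07  0.4   1.88  0.    0.87 -1.4 ]
move [-0.0051  0.0001  0.0138] turn 0.04 rows 1 q6 -1.4
```

Emit:
play_rows(
  commands=[
    [0,0,0,0],
    [0,0,0,0],
  ],
)

```text
time: 14.35
ee_pos: [0.559, 0.0423, 0.1182]
tool_rot: [3.141, 0.001, 3.047]
ft_force: [-0.5, -0.1, -4.4]
gripper_width: 0.0595
grasp_force: 30.0
```

Emit:
play_rows(
  commands=[
    [-0.0015,0,0.008,0],
    [-0.0015,0,0.015,0],
    [-0.0015,0,0.018,0],
    [-0.0015,0,0.02,0],
    [-0.0015,0,0.02,0],
  ],
)

```text
time: 14.98
ee_pos: [0.5598, 0.0421, 0.0979]
tool_rot: [-3.142, -0.0, 3.047]
ft_force: [-2.4, -0.8, 1.8]
gripper_width: 0.0595
grasp_force: 30.0
```

Emit:
play_rows(
  commands=[
    [0,0,0,0],
    [0,0,0,0],
    [0,0,0,0],
    [0,0,0,0],
  ],
  grip=100,
)

```text
time: 15.48
ee_pos: [0.5601, 0.0421, 0.0976]
tool_rot: [3.142, 0.0, 3.047]
ft_force: [0.4, -0.4, -0.5]
gripper_width: 0.0922
grasp_force: 0.0
```

Emit:
play_rows(
  commands=[
    [0,0,-0.03,0],
    [0,0,-0.08,0],
    [0,0,-0.12,0],
    [0,0,-0.12,0],
    [0,0,-0.12,0],
  ],
)

```text
time: 16.1
ee_pos: [0.5595, 0.0421, 0.217]
tool_rot: [-3.141, -0.001, 3.047]
ft_force: [-0.3, 1.2, -0.2]
gripper_width: 0.0922
grasp_force: 0.0
```

```bash
python3 d.py c2 .5605 .0417 .113; python3 c.py w4 deck key_grip carton_a_centre; python3 -c "
from h import *
go([.4351,-.2854,.14],np.pi+.154)"
```

```text
t 16.1 p [0.5595 0.0421 0.217 ] r [-3.141e+00 -1.000e-03  3.047e+00] f [-0.3  1.2 -0.2] w 0.0922 q6 [ 0.07  0.27  1.79 -0.    1.08 -1.4 ]
label centre [0.5435 0.0498] size 122.73037719726562 126.83087158203125 yaw -0.095
label centre [0.5643 0.0373] size 43.57064437866211 82.0682144165039 yaw -0.096
t 16.15 p [0.5592 0.0421 0.2164] r [-3.141e+00 -2.000e-03  3.047e+00] f [-0.3 -0.7 -0.2] w 0.092 q6 [ 0.07  0.28  1.79 -0.    1.08 -1.4 ]
key_grip 0.69 [435.  95.] [0.4605 0.142  0.081 ]
carton_a_centre 0.63 [306.3 243.5] [0.582  0.0361 0.0225]
move [ 0.0927 -0.3377  0.0767] turn -14.23 rows 6 q6 -1.4
```

View pics/w4.png

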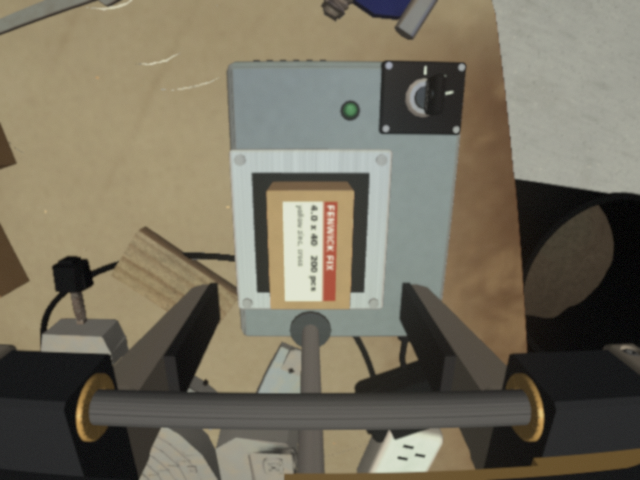

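Carton 1 sits square on the mat (top face 268,192 to 352,306). The screws are at (240,160), (382,159), (375,302) and (248,303).

Run:
```python
from h import *
c=cal('wrist')
for z,P in((.068,[(240,160),(382,159),(375,302),(248,303)]),(.068,[(231,151),(391,150),(383,309),(241,310)]),(.113,[(268,192),(354,190),(352,306),(270,308)])):
    X=np.array([atz(c,u,z) for u in P]);print(X.mean(0),np.linalg.norm(X[1]-X[0]),np.linalg.norm(X[3]-X[0]))
```

```text
[0.56121562 0.0426571  0.068     ] 0.11152624944091183 0.12371388033045376
[0.56119955 0.04288498 0.068     ] 0.12497860617161582 0.13761854008077143
[0.56064285 0.04231147 0.113     ] 0.058514593569657686 0.08747567816887132
```

Emit:
play_rows(
  commands=[
    [0.01,-0.05,0,0],
    [0.03,-0.11,0,-4],
    [0.05,-0.17,0,-8],
    [0.07,-0.23,0,-12],
    [0.09,-0.29,0.02,-14.2],
    [0.0927,-0.335,0.05,-14.2],
    [0.0927,-0.3377,0.08,-14.2],
    [0.0927,-0.3377,0.08,-14.2],
    [0.0927,-0.3377,0.08,-14.2],
  ],
)

```text
time: 17.48
ee_pos: [0.4362, -0.285, 0.1381]
tool_rot: [3.141, 0.0, -2.988]
ft_force: [-0.2, 0.6, 1.1]
gripper_width: 0.092
grasp_force: 0.0
```

```bash
python3 d.py c3 .4351 -.2854 .045; python3 -c "
from h import *
go([.4351,-.2854,.03],np.pi+.154)"
```

```text
t 17.48 p [ 0.4362 -0.285   0.1381] r [ 3.141  0.    -2.988] f [-0.2  0.6  1.1] w 0.092 q6 [-0.58  0.31  1.94  0.    0.88 -2.31]
label centre [ 0.437  -0.2861] size 75.53986358642578 37.021541595458984 yaw 0.16
move [0.0016 0.     0.1086] turn 0.02 rows 2 q6 -2.31
```

Emit:
play_rows(
  commands=[
    [0,0,0.04,0],
    [0,0,0.08,0],
    [0,0,0.105,0],
    [0,0,0.108,0],
    [0,0,0.108,0],
  ],
)

```text
time: 18.15
ee_pos: [0.4368, -0.2855, 0.0308]
tool_rot: [-3.141, 0.001, -2.987]
ft_force: [0.4, -0.2, -0.7]
gripper_width: 0.0919
grasp_force: 0.0
```

Emit:
play_rows(
  commands=[
    [0,0,0,0],
    [0,0,0,0],
    [0,0,0,0],
    [0,0,0,0],
    [0,0,0,0],
  ],
  grip=0,
)

```text
time: 18.77
ee_pos: [0.436, -0.2854, 0.0299]
tool_rot: [-3.141, 0.0, -2.988]
ft_force: [-0.5, 1.0, 6.5]
gripper_width: 0.0595
grasp_force: 30.0
```

Emit:
play_rows(
  commands=[
    [0,0,-0.02,0],
    [0,0,-0.06,0],
    [0,0,-0.12,0],
    [0,0,-0.17,0],
    [0,0,-0.19,0],
    [0,0,-0.19,0],
    [0,0,-0.19,0],
  ],
)

```text
time: 19.65
ee_pos: [0.4348, -0.2847, 0.2179]
tool_rot: [3.14, -0.002, -2.988]
ft_force: [0.2, 0.5, -5.4]
gripper_width: 0.0596
grasp_force: 30.0
```

Run:
```python
from h import *
st();go([.5608,.0425,.165],np.pi-.095)
```

```text
t 19.65 p [ 0.4348 -0.2847  0.2179] r [ 3.140e+00 -2.000e-03 -2.988e+00] f [ 0.2  0.5 -5.4] w 0.0596 q6 [-0.58  0.21  1.87 -0.    1.06 -2.31]
move [-0.1746  0.304   0.0531] turn 14.23 rows 6 q6 -2.31
```

Emit:
play_rows(
  commands=[
    [-0.03,0.04,0,2],
    [-0.06,0.09,0,5],
    [-0.09,0.14,0,8],
    [-0.12,0.19,0,11],
    [-0.14,0.24,0,14.2],
    [-0.16,0.28,0,14.2],
    [-0.1746,0.304,0,14.2],
    [-0.1746,0.304,0.02,14.2],
    [-0.1746,0.304,0.053,14.2],
    [-0.1746,0.304,0.053,14.2],
  ],
)

```text
time: 20.9
ee_pos: [0.5588, 0.0417, 0.1626]
tool_rot: [-3.14, -0.008, 3.047]
ft_force: [-0.3, -0.0, -5.2]
gripper_width: 0.0602
grasp_force: 30.0
```

Emit:
play_rows(
  commands=[
    [0,0,0,0],
    [0,0,0,0],
    [0,0,0,0],
  ],
)

```text
time: 21.28
ee_pos: [0.5625, 0.0417, 0.1675]
tool_rot: [3.141, 0.002, 3.047]
ft_force: [0.5, 0.8, -5.1]
gripper_width: 0.0601
grasp_force: 30.0
```

```bash
python3 - <<'E'
from h import *
st();go([.5605,.0422,.143],np.pi-.095)
E
python3 c.py w5
```

```text
t 21.27 p [0.5625 0.0417 0.1675] r [3.141e+00 2.000e-03 3.047e+00] f [ 0.5  0.8 -5.1] w 0.0601 q6 [ 0.07  0.34  1.83  0.    0.97 -1.4 ]
move [0.002  0.0003 0.0245] turn 0.02 rows 1 q6 -1.4
t 21.27 p [0.5625 0.0417 0.1675] r [3.141e+00 2.000e-03 3.047e+00] f [ 0.5  0.8 -5.1] w 0.0601 q6 [ 0.07  0.34  1.83  0.    0.97 -1.4 ]
```

Emit:
play_rows(
  commands=[
    [0.001,0,0.01,0],
    [0.001,0,0.017,0],
    [0.001,0,0.02,0],
    [0.001,0,0.022,0],
    [0.001,0,0.022,0],
    [0.001,0,0.022,0],
  ],
)

```text
time: 22.08
ee_pos: [0.5611, 0.0419, 0.1447]
tool_rot: [3.142, 0.0, 3.047]
ft_force: [0.9, 0.5, -6.0]
gripper_width: 0.0591
grasp_force: 30.0
```

Emit:
play_rows(
  commands=[
    [0,0,0.001,0],
    [0,0,0.0015,0],
    [0,0,0.002,0],
    [0,0,0.002,0],
  ],
)

```text
time: 22.58
ee_pos: [0.5609, 0.0419, 0.1429]
tool_rot: [3.142, 0.0, 3.047]
ft_force: [-2.1, 0.1, 1.9]
gripper_width: 0.0599
grasp_force: 30.0
```

Contact. I release it and go for carton 3.

Emit:
play_rows(
  commands=[
    [0,0,0,0],
    [0,0,0,0],
    [0,0,0,0],
    [0,0,0,0],
  ],
  grip=100,
)

```text
time: 23.08
ee_pos: [0.561, 0.0419, 0.1426]
tool_rot: [3.142, 0.0, 3.047]
ft_force: [0.5, 0.5, -0.6]
gripper_width: 0.092
grasp_force: 0.0
```

Emit:
play_rows(
  commands=[
    [0,0,-0.02,0],
    [0,0,-0.06,0],
    [0,0,-0.1,0],
    [0,0,-0.12,0],
    [0,0,-0.12,0],
  ],
)

```text
time: 23.7
ee_pos: [0.5618, 0.0419, 0.264]
tool_rot: [3.141, 0.003, 3.047]
ft_force: [0.5, 0.6, -0.5]
gripper_width: 0.0922
grasp_force: 0.0
```

```bash
python3 d.py c4 .5605 .0417 .158; python3 -c "
from h import *
go([.5624,-.314,.14],np.pi+.197)"
```

```text
t 23.7 p [0.5618 0.0419 0.264 ] r [3.141e+00 3.000e-03 3.047e+00] f [ 0.5  0.6 -0.5] w 0.0922 q6 [ 0.07  0.23  1.74  0.    1.17 -1.4 ]
label centre [0.5498 0.0534] size 128.5 125.5 yaw 0.0
move [-0.0348 -0.3542  0.1226] turn -16.7 rows 7 q6 -1.4
```

View pics/c4.png

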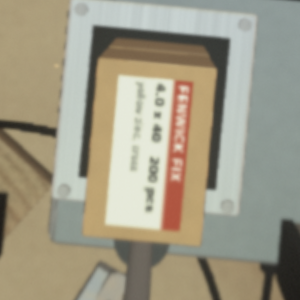

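Carton 2 is square on carton 1 (rectified corners 98,58 to 202,246; centre within 1 mm). Now carton 3.

Emit:
play_rows(
  commands=[
    [0,-0.05,0,0],
    [-0.005,-0.11,0,-3],
    [-0.01,-0.17,0,-7],
    [-0.02,-0.23,0,-11],
    [-0.03,-0.29,0,-15],
    [-0.0348,-0.34,0.02,-16.7],
    [-0.0348,-0.354,0.07,-16.7],
    [-0.0348,-0.354,0.12,-16.7],
    [-0.0348,-0.354,0.12,-16.7],
    [-0.0348,-0.354,0.12,-16.7],
  ],
)

```text
time: 25.0
ee_pos: [0.5626, -0.3138, 0.1433]
tool_rot: [-3.141, 0.0, -2.944]
ft_force: [0.1, -0.8, 0.8]
gripper_width: 0.0917
grasp_force: 0.0
```

```bash
python3 d.py c5 .5624 -.314 .045; python3 -c "
from h import *
go([.5615,-.313,.03],np.pi+.197)"
```

```text
t 25.0 p [ 0.5626 -0.3138  0.1433] r [-3.141  0.    -2.944] f [ 0.1 -0.8  0.8] w 0.0917 q6 [-0.51  0.48  1.67  0.    1.   -2.28]
label centre [ 0.565  -0.3139] size 75.52239227294922 37.11750793457031 yaw 0.196
move [0.0017 0.0016 0.1143] turn 0.03 rows 2 q6 -2.28
```

Emit:
play_rows(
  commands=[
    [-0.0015,0.001,0.04,0],
    [-0.0015,0.001,0.08,0],
    [-0.0015,0.001,0.11,0],
    [-0.0015,0.001,0.1135,0],
    [-0.0015,0.001,0.1135,0],
  ],
)

```text
time: 25.68
ee_pos: [0.5648, -0.313, 0.031]
tool_rot: [-3.14, 0.002, -2.944]
ft_force: [0.3, -0.4, 0.3]
gripper_width: 0.092
grasp_force: 0.0
```

Emit:
play_rows(
  commands=[
    [0,0,0,0],
    [0,0,0,0],
    [0,0,0,0],
    [0,0,0,0],
    [0,0,0,0],
  ],
  grip=0,
)

```text
time: 26.3
ee_pos: [0.5636, -0.3127, 0.0295]
tool_rot: [-3.141, 0.0, -2.945]
ft_force: [-1.0, 1.0, 5.7]
gripper_width: 0.0599
grasp_force: 30.0
```

Emit:
play_rows(
  commands=[
    [0,0,-0.02,0],
    [0,0,-0.06,0],
    [0,0,-0.12,0],
    [0,0,-0.18,0],
    [0,0,-0.22,0],
    [0,0,-0.23,0],
    [0,0,-0.23,0],
  ],
)

```text
time: 27.18
ee_pos: [0.563, -0.3123, 0.2585]
tool_rot: [3.141, -0.001, -2.945]
ft_force: [-0.1, 1.0, -5.7]
gripper_width: 0.0596
grasp_force: 30.0
```

Run:
```python
from h import *
st();go([.561,.0422,.21],np.pi-.095)
```

```text
t 27.18 p [ 0.563  -0.3123  0.2585] r [ 3.141e+00 -1.000e-03 -2.945e+00] f [-0.1  1.  -5.7] w 0.0596 q6 [-0.51  0.36  1.57  0.    1.21 -2.28]
move [-0.0675  0.348   0.0486] turn 16.73 rows 6 q6 -2.28
```

Emit:
play_rows(
  commands=[
    [-0.01,0.04,0,2],
    [-0.02,0.09,0,5],
    [-0.03,0.14,0,8],
    [-0.04,0.19,0,11],
    [-0.05,0.24,0,14],
    [-0.06,0.29,0,16.7],
    [-0.0675,0.33,0,16.7],
    [-0.0675,0.348,0,16.7],
    [-0.0675,0.348,0.02,16.7],
    [-0.0675,0.348,0.045,16.7],
  ],
)

```text
time: 28.42
ee_pos: [0.5608, 0.0416, 0.2123]
tool_rot: [-3.141, -0.001, 3.048]
ft_force: [-0.1, -0.1, -5.1]
gripper_width: 0.0597
grasp_force: 30.0
```

Emit:
play_rows(
  commands=[
    [0,0,0,0],
    [0,0,0,0],
    [0,0,0,0],
    [0,0,0,0],
  ],
)

```text
time: 28.92
ee_pos: [0.5619, 0.0418, 0.2148]
tool_rot: [3.141, 0.001, 3.047]
ft_force: [-0.2, 0.2, -4.6]
gripper_width: 0.0601
grasp_force: 30.0
```

Run:
```python
from h import *
st();go([.561,.0422,.188],np.pi-.095)
```

```text
t 28.93 p [0.5619 0.0418 0.2148] r [3.141e+00 1.000e-03 3.047e+00] f [-0.2  0.2 -4.6] w 0.0601 q6 [ 0.07  0.28  1.79 -0.    1.07 -1.4 ]
move [0.001  0.0003 0.0268] turn 0.02 rows 1 q6 -1.4
```

Emit:
play_rows(
  commands=[
    [0.001,0,0.012,0],
    [0.001,0,0.02,0],
    [0.001,0,0.024,0],
    [0.001,0,0.026,0],
    [0.001,0,0.0265,0],
    [0.001,0,0.0265,0],
  ],
)

```text
time: 29.68
ee_pos: [0.5607, 0.0421, 0.1877]
tool_rot: [3.142, 0.0, 3.047]
ft_force: [1.0, -0.1, -5.7]
gripper_width: 0.0595
grasp_force: 30.0
```

Emit:
play_rows(
  commands=[
    [0,0,0.0005,0],
    [0,0,0.001,0],
    [0,0,0.0015,0],
    [0,0,0.0015,0],
  ],
)

```text
time: 30.18
ee_pos: [0.5608, 0.042, 0.1875]
tool_rot: [3.142, 0.001, 3.047]
ft_force: [-4.4, -0.2, 9.3]
gripper_width: 0.0597
grasp_force: 30.0
```

Emit:
play_rows(
  commands=[
    [0,0,0,0],
    [0,0,0,0],
    [0,0,0,0],
    [0,0,0,0],
  ],
  grip=100,
)

```text
time: 30.68
ee_pos: [0.5606, 0.042, 0.186]
tool_rot: [-3.142, 0.0, 3.047]
ft_force: [-0.3, -0.2, 0.2]
gripper_width: 0.0919
grasp_force: 0.0
```

Emit:
play_rows(
  commands=[
    [0,0,-0.02,0],
    [0,0,-0.06,0],
    [0,0,-0.11,0],
    [0.01,0,-0.15,0],
    [0.03,0,-0.18,0],
    [0.05,0,-0.2,0],
    [0.05,0,-0.2,0],
    [0.05,0,-0.2,0],
  ],
)

```text
time: 31.68
ee_pos: [0.511, 0.0467, 0.3853]
tool_rot: [-3.141, -0.0, 3.047]
ft_force: [-0.5, -0.0, -0.4]
gripper_width: 0.0924
grasp_force: 0.0
```

```bash
python3 c.py w6 hold_knob key_grip torch_centre; python3 -c "
from h import *
for i in range(2):
  I=[manip.read_camera(n) for n in('side','top')]
  a=marks('top','hold_knob');b=marks('side','hold_knob');print(a,b,tri([(cal('top'),a[0][1]),(cal('side'),b[0][1])]))
cv2.imwrite('pics/side1.png',cv2.resize(I[0][100:300,220:420],(400,400)))
go([.686,.13,.40],1.32)"
```

```text
t 31.68 p [0.511  0.0467 0.3853] r [-3.141 -0.     3.047] f [-0.5 -0.  -0.4] w 0.0924 q6 [ 0.09  0.06  1.67 -0.    1.41 -1.39]
hold_knob 0.82 [436.9 453. ] [0.6979 0.1369 0.295 ]
hold_knob 0.64 [381.2 149.3] [0.4446 0.0974 0.295 ]
key_grip 0.61 [388.  149.2] [0.4607 0.1446 0.081 ]
key_grip 0.33 [308.2 263.6] [0.596  0.0362 0.081 ]
[(0.57, array([163. , 138.6]))] [(0.76, array([317. , 147.4]))] (array([0.6787091 , 0.12778804, 0.31345884]), [np.float64(0.0019365255988852922), np.float64(0.0019365255988849296)])
[(0.57, array([163.4, 137.4]))] [(0.95, array([317.8, 147.2])), (0.31, array([385.7, 369.7]))] (array([0.68088563, 0.12701372, 0.31389949]), [np.float64(0.0019502736979594825), np.float64(0.0019502736979594866)])
move [-0.1665  0.0994 -0.014 ] turn -81.04 rows 4 q6 -1.39
```

View pics/w6.png

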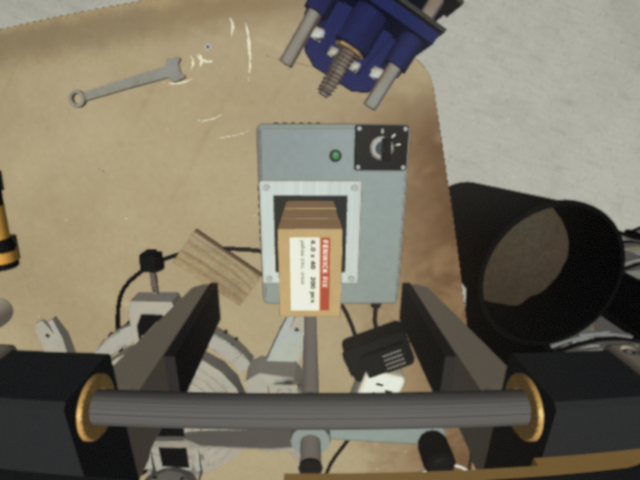

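The column is square on the deck (top face 279,237 to 342,315). The knob shows at (436,450) and the post at (311,450). I rise and move above the knob.

Emit:
play_rows(
  commands=[
    [-0.01,0,-0.03,-10],
    [-0.04,0.02,-0.035,-20],
    [-0.07,0.04,-0.035,-30],
    [-0.1,0.06,-0.035,-40],
    [-0.13,0.08,-0.035,-50],
    [-0.15,0.09,-0.035,-60],
    [-0.1665,0.0994,-0.035,-70],
    [-0.1665,0.0994,-0.035,-80],
    [-0.1665,0.0994,-0.035,-81],
    [-0.1665,0.0994,-0.035,-81],
  ],
)

```text
time: 33.52
ee_pos: [0.6858, 0.1299, 0.4211]
tool_rot: [-3.142, -0.0, -1.826]
ft_force: [-0.4, -0.0, -0.3]
gripper_width: 0.0919
grasp_force: 0.0
```

```bash
sed -i 's/hold_knob=.295/hold_knob=.321/' c.py; python3 c.py w7 hold_knob post; python3 -c "
from h import *
c=cal('wrist')
for m in manip.look_for('wrist','hold_knob')[:3]: print(m['confidence'],np.array(m['extent'])*[640,480,640,480])
for z in(.313,.321): print(proj(c,[.681,.129,z]))"
```

```text
t 33.52 p [0.6858 0.1299 0.4211] r [-3.142 -0.    -1.826] f [-0.4 -0.  -0.3] w 0.0919 q6 [ 0.19  0.37  1.22 -0.    1.56 -2.7 ]
hold_knob 0.77 [317.4 245.7] [0.6793 0.1267 0.321 ]
0.75 [284.096  78.    344.832 269.52 ]
[[315.69875803 245.82902515]]
[[315.87817994 249.32346432]]
```

View pics/w7.png

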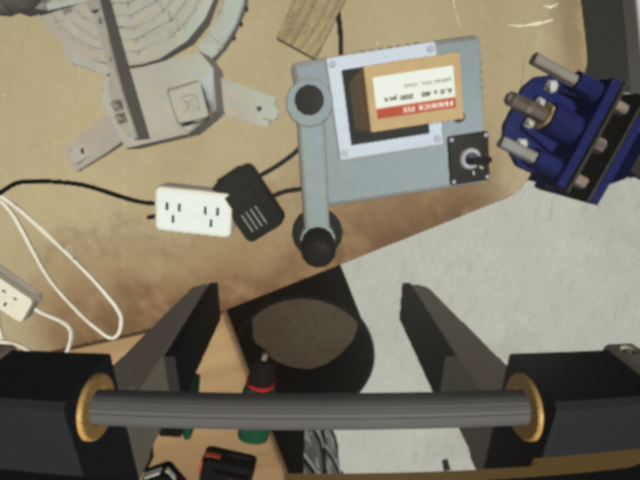

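The knob is at (318,245) and the post at (310,100), but the tool came round the wrong half-turn. I turn it back by 180°, which also gives a second view from the other side.

Emit:
play_rows(
  commands=[
    [0,0,0,10],
    [0,0,0,20],
    [0,0,0,30],
    [0,0,0,40],
    [0,0,0,50],
    [0,0,0,60],
    [0,0,0,70],
    [0,0,0,80],
    [0,0,0,90],
    [0,0,0,90],
  ],
)

```text
time: 34.98
ee_pos: [0.6858, 0.1299, 0.4212]
tool_rot: [3.142, 0.0, 2.89]
ft_force: [-0.6, 0.4, -0.1]
gripper_width: 0.0919
grasp_force: 0.0
```

Emit:
play_rows(
  commands=[
    [0,0,0,10],
    [0,0,0,20],
    [0,0,0,30],
    [0,0,0,40],
    [0,0,0,50],
    [0,0,0,60],
    [0,0,0,70],
    [0,0,0,80],
    [0,0,0,90],
    [0,0,0,90],
  ],
)

```text
time: 36.22
ee_pos: [0.6859, 0.13, 0.4211]
tool_rot: [3.142, -0.0, 1.324]
ft_force: [-0.2, -0.2, -0.3]
gripper_width: 0.0919
grasp_force: 0.0
```

Run:
```python
from h import *
from scipy.spatial.transform import Rotation as Ro
s=st();c=cal('wrist');im=manip.read_camera('wrist');cv2.imwrite('pics/w8.png',im)
m=marks('wrist','hold_knob');print(m)
def T(p,r):
    A=np.eye(4);A[:3,:3]=Ro.from_euler('xyz',r).as_matrix();A[:3,3]=p;return A
c7=(c[0],c[1],T([.6858,.1299,.4211],[-3.142,0,-1.826])@np.linalg.inv(T(s['ee_pos'],s['tool_rot']))@c[2])
o=[(c7,(317.4,245.7)),(c,m[0][1])]
print('wrist2',tri(o)); print('all',tri(o+[(cal('top'),(163.3,138)),(cal('side'),(317.5,147.3))]))
print('post top',atz(c7,(310,100),.333))
```

```text
t 36.23 p [0.6859 0.13   0.4211] r [ 3.142 -0.     1.324] f [-0.2 -0.2 -0.3] w 0.0919 q6 [ 0.19  0.37  1.22 -0.    1.56  0.43]
[(0.91, array([301.3, 249.3]))]
wrist2 (array([0.67985128, 0.13005507, 0.31417162]), [np.float64(6.683449438469871e-05), np.float64(6.68344943846665e-05)])
all (array([0.68017625, 0.12903168, 0.31287553]), [np.float64(0.0013664470649968402), np.float64(0.0008080165732629434), np.float64(0.0029644203004844474), np.float64(0.0010715897384587258)])
post top [0.66040046 0.03401395 0.333     ]
```

View pics/w8.png

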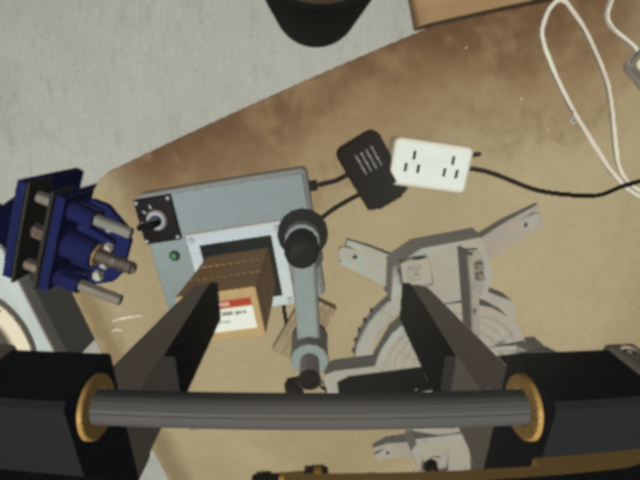

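The knob is at (0.680, 0.130, about 0.315) and sits in view at (301,249). The post is at (0.6604, 0.0335), so r ≈ 0.099.

```bash
python3 -c "
from h import *
go([.680,.1297,.328],1.37)"
```

```text
move [-0.0017 -0.0056  0.0931] turn -2.57 rows 2 q6 0.43
```

Emit:
play_rows(
  commands=[
    [-0.0017,-0.0056,0.01,-2.6],
    [-0.0017,-0.0056,0.05,-2.6],
    [-0.0017,-0.0056,0.075,-2.6],
    [-0.0017,-0.0056,0.085,-2.6],
    [-0.0017,-0.0056,0.093,-2.6],
    [-0.0017,-0.0056,0.093,-2.6],
  ],
)

```text
time: 37.08
ee_pos: [0.6802, 0.1298, 0.3283]
tool_rot: [3.141, -0.0, 1.366]
ft_force: [0.2, 0.5, 0.3]
gripper_width: 0.0919
grasp_force: 0.0
```

Emit:
play_rows(
  commands=[
    [0,0,0,0],
    [0,0,0,0],
    [0,0,0,0],
    [0,0,0,0],
    [0,0,0,0],
    [0,0,0,0],
    [0,0,0,0],
  ],
  grip=0,
)

```text
time: 37.95
ee_pos: [0.68, 0.1298, 0.328]
tool_rot: [-3.141, 0.0, 1.365]
ft_force: [0.9, -0.3, -0.8]
gripper_width: 0.0241
grasp_force: 6.9
```

Emit:
play_rows(
  commands=[
    [-0.001,-0.0139,0,-8],
    [-0.0039,-0.0276,0,-16],
    [-0.0086,-0.0407,0,-24],
    [-0.0152,-0.053,0,-32],
    [-0.0234,-0.0643,0,-40],
    [-0.0331,-0.0743,0,-48],
    [-0.0331,-0.0743,0,-48],
  ],
)

```text
time: 38.83
ee_pos: [0.6006, 0.1112, 0.3282]
tool_rot: [3.141, 0.002, 2.204]
ft_force: [2.6, -3.5, -2.8]
gripper_width: 0.0237
grasp_force: 30.0
```

Run:
```python
from h import *
s=st();d=s['ee_pos'][:2]-[.6604,.0335];print(np.linalg.norm(d),np.arctan2(d[1],d[0]),s['grasp_force'])
for th in (2.35,2.48,2.61,2.74,2.87,2.98,3.02): go(np.r_[.6604+.099*np.cos(th),.0335+.099*np.sin(th),.328],th)
```

```text
t 38.83 p [0.6006 0.1112 0.3282] r [3.141e+00 2.000e-03 2.204e+00] f [ 2.6 -3.5 -2.8] w 0.0237 q6 [ 0.18  0.26  1.56 -0.    1.32 -0.45]
0.09804389673797483 2.2265427226444547 29.99874815926887
move [-0.0001 -0.0122  0.0002] turn -8.36 rows 1 q6 -0.45
move [-0.0028 -0.0248  0.0002] turn -15.81 rows 1 q6 -0.45
move [-0.0071 -0.0369  0.0002] turn -23.26 rows 1 q6 -0.45
move [-0.0129 -0.0484  0.0002] turn -30.71 rows 1 q6 -0.45
move [-0.0202 -0.059   0.0002] turn -38.15 rows 1 q6 -0.45
move [-0.0274 -0.0671  0.0002] turn -44.46 rows 2 q6 -0.45
move [-0.0302 -0.0699  0.0002] turn -46.75 rows 2 q6 -0.45
```

Emit:
play_rows(
  commands=[
    [0,-0.0122,0,-8],
    [-0.0028,-0.0248,0,-16],
    [-0.0071,-0.0369,0,-23],
    [-0.0129,-0.0484,0,-31],
    [-0.0202,-0.059,0,-38],
    [-0.0274,-0.0671,0,-44.5],
    [-0.03,-0.07,0,-46.8],
    [-0.03,-0.07,0,-46.8],
  ],
)

```text
time: 39.83
ee_pos: [0.5629, 0.046, 0.3282]
tool_rot: [-3.141, 0.003, 3.019]
ft_force: [4.8, -4.3, -2.4]
gripper_width: 0.0231
grasp_force: 30.0
```

Run:
```python
from h import *
s=st();d=s['ee_pos'][:2]-[.6604,.0335];print(np.linalg.norm(d),np.arctan2(d[1],d[0]),s['grasp_force'])
im=manip.read_camera('side');cv2.imwrite('pics/side2.png',cv2.resize(im[100:300,200:440],(720,600)))
```

```text
t 39.83 p [0.5629 0.046  0.3282] r [-3.141e+00  3.000e-03  3.019e+00] f [ 4.8 -4.3 -2.4] w 0.0231 q6 [ 0.08  0.18  1.66 -0.    1.3  -1.37]
0.09826734562089876 3.0143651221262955 29.99851242522709
```

Emit:
play_rows(
  commands=[
    [0,0,0.01,0],
    [0,0,0.02,0],
    [0,0,0.03,0],
    [0,0,0.04,0],
    [0,0,0.05,0],
    [0,0,0.06,0],
    [0,0,0.06,0],
  ],
)

```text
time: 40.75
ee_pos: [0.5624, 0.0466, 0.2681]
tool_rot: [-3.141, 0.002, 3.019]
ft_force: [3.1, -4.1, 2.2]
gripper_width: 0.0233
grasp_force: 30.0
```

Emit:
play_rows(
  commands=[
    [0,0,0.002,0],
    [0,0,0.004,0],
    [0,0,0.006,0],
    [0,0,0.006,0],
  ],
)

```text
time: 41.25
ee_pos: [0.5625, 0.0468, 0.263]
tool_rot: [-3.142, 0.002, 3.019]
ft_force: [1.1, -3.9, 6.0]
gripper_width: 0.0228
grasp_force: 30.0
```

Emit:
play_rows(
  commands=[
    [0,0,0.001,0],
    [0,0,0.002,0],
    [0,0,0.003,0],
    [0,0,0.003,0],
  ],
)

```text
time: 41.75
ee_pos: [0.5631, 0.0468, 0.2626]
tool_rot: [3.141, 0.004, 3.019]
ft_force: [-4.5, -5.1, 25.0]
gripper_width: 0.0231
grasp_force: 30.0
```

Emit:
play_rows(
  commands=[
    [0,0,0.001,0],
    [0,0,0.002,0],
    [0,0,0.003,0],
    [0,0,0.003,0],
  ],
)

```text
time: 42.25
ee_pos: [0.5636, 0.0467, 0.262]
tool_rot: [3.141, 0.007, 3.02]
ft_force: [-10.2, -6.1, 43.5]
gripper_width: 0.0234
grasp_force: 30.0
```

Emit:
play_rows(
  commands=[
    [0,0,-0.002,0],
    [0,0,-0.004,0],
    [0,0,-0.005,0],
    [0,0,-0.005,0],
    [0,0,-0.005,0],
  ],
)

```text
time: 42.88
ee_pos: [0.5633, 0.0467, 0.2623]
tool_rot: [-3.142, 0.004, 3.02]
ft_force: [4.3, -3.3, 5.4]
gripper_width: 0.0231
grasp_force: 30.0
```

Emit:
play_rows(
  commands=[
    [0,0,0,0],
    [0,0,0,0],
    [0,0,0,0],
    [0,0,0,0],
    [0,0,0,0],
  ],
  grip=100,
)

```text
time: 43.5
ee_pos: [0.5616, 0.0471, 0.2609]
tool_rot: [3.142, -0.0, 3.019]
ft_force: [-0.2, 0.1, -0.2]
gripper_width: 0.0713
grasp_force: 0.0
```

Emit:
play_rows(
  commands=[
    [0,0,-0.02,0],
    [0,0,-0.05,0],
    [0,0,-0.09,0],
    [0.04,0.03,-0.12,0],
    [0.09,0.06,-0.12,0],
    [0.12,0.08,-0.12,0],
    [0.12,0.08,-0.12,0],
    [0.12,0.08,-0.12,0],
  ],
)

```text
time: 44.5
ee_pos: [0.4529, 0.1409, 0.3812]
tool_rot: [-3.142, 0.001, 3.02]
ft_force: [-0.8, -0.2, 0.4]
gripper_width: 0.0921
grasp_force: 0.0
```

```bash
python3 c.py w9 key_grip hold_knob post
python3 - <<'E'
from h import *
im=manip.read_camera('side');cv2.imwrite('pics/side3.png',cv2.resize(im[130:310,220:400],(600,600)))
w=cv2.imread('pics/w9.png');cv2.imwrite('pics/w9s.png',np.hstack([cv2.resize(im[130:310,220:400],(400,400)),cv2.resize(w[0:400,200:600],(400,400))]))
m=marks('side','key_grip');print(m)
manip.read_camera('top');b=marks('top','key_grip');print(b)
a=marks('wrist','key_grip')
if m and b and a: print(tri([(cal('side'),m[0][1]),(cal('top'),b[0][1]),(cal('wrist'),a[0][1])]))
E
```

```text
t 44.5 p [0.4529 0.1409 0.3812] r [-3.142e+00  1.000e-03  3.020e+00] f [-0.8 -0.2  0.4] w 0.0921 q6 [ 0.3  -0.    1.75 -0.    1.4  -1.15]
key_grip 0.76 [312.  204.6] [0.4607 0.1423 0.081 ]
hold_knob 0.6 [217.9 362.3] [0.5089 0.0724 0.321 ]
post 0.9 [255.8 350. ] [0.6641 0.0364 0.068 ]
[(0.62, array([247.9, 234.3])), (0.24, array([295.8, 238.8]))]
[(0.6, array([183.1, 263.2])), (0.35, array([218.5, 213.5]))]
(array([0.45770179, 0.13925106, 0.08948919]), [np.float64(0.0025608083285584295), np.float64(0.004973421992511066), np.float64(0.0032556955786761624)])
```

View pics/w9s.png

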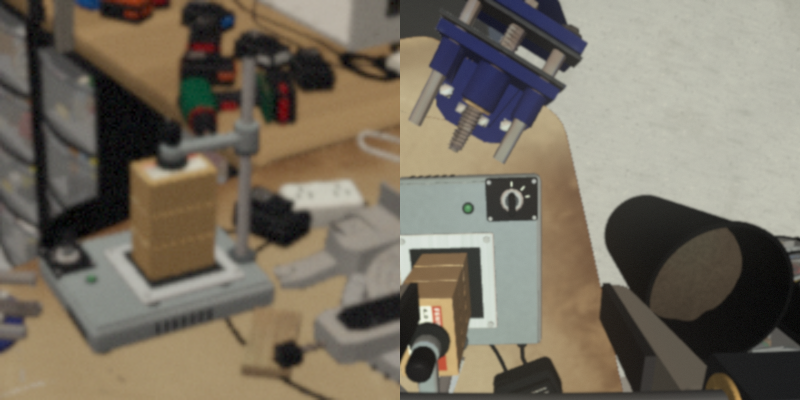

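The hold-down pad sits on the top carton (left crop, 175,155). The key is at wrist px (312,204), which gives (0.4605, 0.1423) and matches its nominal place. Before turning the gripper there I check the height of the blue vise.

Run:
```python
from h import *
from scipy.spatial.transform import Rotation as Ro
s=st();c=cal('wrist')
def T(p,r):
    A=np.eye(4);A[:3,:3]=Ro.from_euler('xyz',r).as_matrix();A[:3,3]=p;return A
B=np.linalg.inv(T(s['ee_pos'],s['tool_rot']))@c[2]
f=lambda p,r:(c[0],c[1],T(p,r)@B)
c1=f([.4241,.0785,.3266],[3.141,0,3.042]);c9=f([.4529,.1409,.3812],[-3.142,.001,3.02]);c6=f([.511,.0467,.3853],[-3.141,0,3.047])
for a,b,d in[((265,137),(215,120),(289,62)),((306,168),(255,145),(325,92)),((358,185),(303,158),(372,106))]: print(tri([(c1,a),(c9,b),(c6,d)]))
go([.4605,.1423,.14],np.pi-.095)
```

```text
t 44.95 p [0.4526 0.1408 0.3809] r [-3.141 -0.     3.019] f [-0.4 -0.1 -0.4] w 0.092 q6 [ 0.3  -0.    1.75 -0.    1.4  -1.15]
(array([0.34662248, 0.03552655, 0.04487639]), [np.float64(0.0008078251474060599), np.float64(0.001321091696161406), np.float64(0.001637608247551394)])
(array([0.38504664, 0.07756775, 0.03211028]), [np.float64(0.0010962607014283606), np.float64(0.0019121542536953916), np.float64(0.0008324604750441278)])
(array([0.40884565, 0.13638168, 0.03869853]), [np.float64(0.002264656624832379), np.float64(0.002210381247180839), np.float64(0.0014100484537373631)])
move [-0.0077  0.0025  0.2409] turn -1.6 rows 4 q6 -1.15
```

Emit:
play_rows(
  commands=[
    [-0.0077,0.0025,0.05,-1.6],
    [-0.0077,0.0025,0.11,-1.6],
    [-0.0077,0.0025,0.17,-1.6],
    [-0.0077,0.0025,0.22,-1.6],
    [-0.0077,0.0025,0.241,-1.6],
    [-0.0077,0.0025,0.241,-1.6],
    [-0.0077,0.0025,0.241,-1.6],
  ],
  grip=45,
)

```text
time: 45.82
ee_pos: [0.4611, 0.1428, 0.141]
tool_rot: [3.141, 0.001, 3.047]
ft_force: [0.3, -0.1, 0.1]
gripper_width: 0.0416
grasp_force: 0.0
```

```bash
python3 c.py w10 key_grip; python3 -c "
from h import *
go([.4605,.1423,.087],np.pi-.095)"
```

```text
t 45.83 p [0.4611 0.1428 0.141 ] r [3.141e+00 1.000e-03 3.047e+00] f [ 0.3 -0.1  0.1] w 0.0416 q6 [ 0.3   0.26  2.02 -0.    0.86 -1.18]
key_grip 0.86 [310.9 272.1] [0.4608 0.143  0.081 ]
move [ 0.0009 -0.0007  0.0544] turn 0.03 rows 1 q6 -1.18
```

View pics/w10.png

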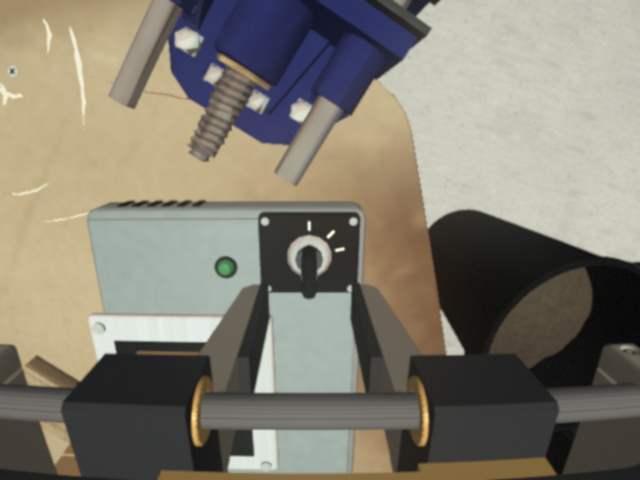

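The key head is centred between the fingers at (309,270) and in line with them. I descend and grip.

Emit:
play_rows(
  commands=[
    [0,0,0.03,0],
    [0,0,0.05,0],
    [0,0,0.055,0],
    [0,0,0.055,0],
  ],
)

```text
time: 46.42
ee_pos: [0.4608, 0.1427, 0.0857]
tool_rot: [3.141, 0.001, 3.047]
ft_force: [0.6, -0.3, 0.1]
gripper_width: 0.0416
grasp_force: 0.0
```

Emit:
play_rows(
  commands=[
    [0,0,0,0],
    [0,0,0,0],
    [0,0,0,0],
    [0,0,0,0],
    [0,0,0,0],
    [0,0,0,0],
  ],
  grip=0,
)

```text
time: 47.18
ee_pos: [0.4605, 0.1425, 0.0853]
tool_rot: [-3.141, 0.0, 3.047]
ft_force: [0.1, -2.4, 5.7]
gripper_width: 0.0087
grasp_force: 30.0
```

Emit:
play_rows(
  commands=[
    [0,0,0,10],
    [0,0,0,20],
    [0,0,0,30],
    [0,0,0,40],
    [0,0,0,50],
    [0,0,0,60],
    [0,0,0,70],
    [0,0,0,77],
    [0,0,0,78],
    [0,0,0,78],
  ],
)

```text
time: 48.42
ee_pos: [0.4605, 0.1424, 0.0853]
tool_rot: [3.141, 0.0, 1.686]
ft_force: [-1.3, -2.8, 5.6]
gripper_width: 0.0087
grasp_force: 30.0
```

Emit:
play_rows(
  commands=[
    [0,0,0,0],
    [0,0,0,0],
    [0,0,0,0],
  ],
)

```text
time: 48.8
ee_pos: [0.4605, 0.1424, 0.0853]
tool_rot: [3.141, 0.0, 1.687]
ft_force: [-1.0, -2.0, 6.2]
gripper_width: 0.0092
grasp_force: 30.0
```

```bash
python3 -c "
from h import *
s=st();print(s['wrist_torque'],s['grasp_force'])"
```

```text
t 48.8 p [0.4605 0.1424 0.0853] r [3.141 0.    1.687] f [-1.  -2.   6.2] w 0.0092 q6 [ 0.3   0.35  2.06 -0.    0.74  0.18]
[-0.54990092  0.17174568  0.2500347 ] 30.018909573554993
```

Held at START for about 0.5 s (head turned 1.36 rad, wrist torque 0.25 N m). I turn back with the spring to RUN and release.

Emit:
play_rows(
  commands=[
    [0,0,0,-8],
    [0,0,0,-16],
    [0,0,0,-24],
    [0,0,0,-33],
    [0,0,0,-33],
  ],
)

```text
time: 49.42
ee_pos: [0.4605, 0.1425, 0.0853]
tool_rot: [-3.142, 0.0, 2.264]
ft_force: [-0.7, -3.8, 5.7]
gripper_width: 0.0089
grasp_force: 30.0
```

Emit:
play_rows(
  commands=[
    [0,0,0,0],
    [0,0,0,0],
    [0,0,0,0],
    [0,0,0,0],
    [0,0,0,0],
  ],
  grip=50,
)

```text
time: 50.05
ee_pos: [0.4604, 0.1426, 0.085]
tool_rot: [3.142, -0.0, 2.262]
ft_force: [0.4, 0.3, -0.3]
gripper_width: 0.0462
grasp_force: 0.0
```

Emit:
play_rows(
  commands=[
    [0,0,-0.02,0],
    [0,0,-0.05,0],
    [0,0,-0.1,0],
    [0,0,-0.16,0],
    [0,0,-0.22,0],
    [0,0,-0.26,0],
    [0,0,-0.28,0],
    [0,0,-0.28,0],
  ],
)

```text
time: 51.05
ee_pos: [0.4609, 0.1428, 0.3664]
tool_rot: [3.139, 0.001, 2.262]
ft_force: [-0.5, 0.7, 0.1]
gripper_width: 0.0459
grasp_force: 0.0
```

```bash
python3 c.py w11 key_grip
python3 - <<'E'
from h import *
im=manip.read_camera('side');tp=manip.read_camera('top');w=cv2.imread('pics/w11.png')
cv2.imwrite('pics/fin.png',np.hstack([cv2.resize(im[130:330,200:400],(400,400)),cv2.resize(w[130:330,200:400],(400,400))]))
for n in('side','top'): print(n,marks(n,'torch_centre'))
print('top z24',[np.round(atz(cal('top'),m[1],.024),3) for m in marks('top','torch_centre')])
E
```

```text
t 51.05 p [0.4609 0.1428 0.3664] r [3.139e+00 1.000e-03 2.262e+00] f [-0.5  0.7  0.1] w 0.0459 q6 [ 0.3   0.02  1.76  0.    1.36 -0.39]
key_grip 0.46 [308.9 198.1] [0.4589 0.1446 0.081 ]
key_grip 0.46 [318.7 301.3] [0.5539 0.0493 0.081 ]
side [(0.77, array([386.7, 369.4])), (0.54, array([296.4, 211.8]))]
top [(0.91, array([431. , 248.4])), (0.49, array([224.5, 219.4]))]
top z24 [array([ 0.505, -0.439,  0.024]), array([0.569, 0.054, 0.024])]
```

View pics/fin.png

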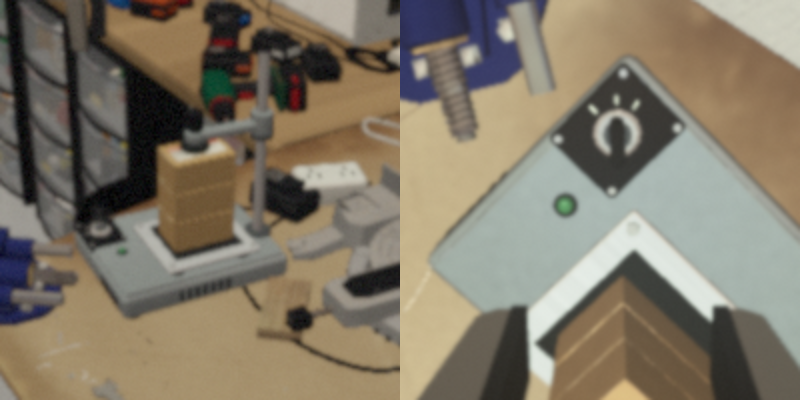

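The key points at the middle mark, RUN (right crop, 617,130). The column is held under the pad and the torch lies on the bench at (0.505, -0.439).

```bash
python3 -c "
from bench import manip
print(manip.hand_in())"
```

```text
the job is handed in; nothing more can be done
None
```

The job is handed in: the torch is on the bench, the three cartons are stacked square on the deck under the pressed hold-down, and the key was held at START about 0.5 s and is back at RUN; the final pictures agree, but hand-in returned no verdict.

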